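# Release the thick battery cell from its test dock

## Robot

A 6-joint arm with a two-finger parallel gripper is mounted at the origin on the work surface. World frame = base frame: x ahead of the robot, y to its left, z up, the work surface at z = 0. Lengths are in mm, angles in rad, forces in N, time in s.
With the tool pointing down it reaches from about 250 to 775 mm from the base axis. Payload 4 kg.
Tool frame: the origin (TCP) lies on the front face of the gripper's body, between the roots of the fingers; the fingertips stand 73 mm ahead of it and the grasp point (between the pads) lies 54 mm ahead of it; z points along the fingers, y is the line along which they close (so a half turn about z gives the same grasp; the last joint's range is limited). The gripper opens to 85 mm and grips with 20 to 120 N. Pads are 22 mm wide; open, the fingers measure 114 mm over their backs; the gripper's body (76 mm by 85 mm) begins 54 mm behind the grasp point. The pads swing forward as they close: fully open they stand 13 mm farther back than shut.
Start: joints at [-0.103, 0.087, 1.371, -0, 1.684, -0.103], TCP at [550.009, -0.006, 303.941] pointing down, gripper open.
Joint ranges: [-3.1, 3.1], [-0.76, 2.03], [0.27, 2.55], [-1.08, 4.22], [0.17, 2.65], [-2.57, 2.57]. Speed limits (rad/s): [2.79, 2.79, 3.14, 3.14, 3.14, 3.14].

## Interface

Orientations are given as a 3x3 rotation matrix whose columns are the frame's x, y, z axes.
In Python, from plant import bot, eyes gives the robot as it stands. The module is installed in compiled form; this text tells all that it offers.
- The arm moves only by the tool arm_command, never from a script. Its argument "commands" is a list that holds one entry, the list of rows, each a list of 4 numbers: the shift along the tool's x, y, z each as a share of 0.06 m, from -1 to 1, then the turn about the tool's z as a share of 90 degrees, from -1 to 1. A call has 1 to 10 rows; each row shifts and turns the commanded pose from where the row before left it, along the tool's axes as they then stand; what a row does not reach is not made up. A row lasts 1/8 s, in which the tool goes at most 62.5 mm and 10.7 degrees, less where a joint would pass 70% of its speed; a pose out of reach is approached as far as the arm can. A call with a number of a shift or a turn outside -1 to 1 is refused whole. A call with a gripper value outside its range is refused whole. "claw" is the opening in per cent of the stroke, from 0 (shut) to 100 (fully open), set as the call begins (left out, the last holds). The fingers move at their own pace and stop on an object; "force" is the grip in N (left out, the last holds). Time passes only in rows, so rows that do not move let the fingers close. It gives the time, the measured TCP pose, the force, the opening and the grip force at its end, in the units of the state.
- bot.read_state(): the state, without advancing time (a new reading comes with each control period).
- eyes.capture(name): name is "scene" or "side" or "wrist"; returns a dict with "color" (384x512x3 uint8, red, green, blue), "z_map" (384x512 float32, mm along the optical axis (not along the pixel's ray), 0 where there is no reading), "fx", "fy", "cx", "cy" (pixels), "R" (3x3) and "t" (3): a world point X has camera coordinates R X + t. Camera axes: x right, y down, z forward; pixel columns grow to the right and rows downward; lengths in mm; the calibration is good to about 2 mm. A picture is of the moment at which its call begins.
- bot.sign_off(): hands the job in; it is judged then, once.
The state is a dict: "time_s": time; "joint_positions": joint angles; "qvel": joint speeds; "joint_efforts": joint torques, N m; "position": TCP position; "eef_rot": TCP orientation; "contact_force": force on the tool from outside, world axes, zero at the start; "torque": the same for the moment, N m; "grip_width": finger opening in mm; "finger_force": force on a finger pad.
Only numpy, scipy, OpenCV 4.12 (cv2) and the standard library are available. Lean on these libraries where they do the work, as an engineer would, in place of code of your own. Each camera call takes 0.05 s, during which the arm holds its last target. There are 200 camera calls.

## Task

The thick battery cell has finished its test: push it down into its dock until the latch lets go and it springs up, then lift it out and set it down upright on the floor of the empty grey tray. Do not drop it, and leave the slim cell latched in its own dock.

Things in the scene. Friction and masses are not known exactly. Their poses are not given: they have to be found in the camera images.
- thick_cell_center (a point): Centre (35 mm below the flat top) of the cell to move: aluminium, 40 mm thick (its x), 80 long (y), 70 tall (z up), 0.4 kg, with two studs (12 mm wide, 4 tall) on top, 28 mm either side of the middle along y: push between them. It stands in a black dock, 84 (x) by 124 (y) by 90 mm tall, fixed, centred on and aligned with it, in a well 2 mm clear all round; its top is 3 mm above the dock's.
- thick_carriage (a joint): Height (m) of the spring carriage under the thick cell: 0 latched (start), negative when pushed down, +0.030 sprung out. Pushing the cell down takes 5 to 10 N; the latch trips 5 to 7 mm down and kicks back at up to 20 N; hard stop at 8 mm. As the pusher then goes up the carriage follows to +0.030 within 1 s and stays; the cell's top is then 33 mm above the dock's: grip its 40 mm thickness from above.
- slim_cell_center (a point): Centre of the slim cell, a bystander to leave alone: same material, length, height, studs, and the same kind of black dock as the thick cell, but only 20 mm thick. It is latched in its own dock elsewhere on the table, and would spring out likewise if pushed.
- tray_in (a point): Middle of the inner floor of the empty tray: an open grey plastic tray fixed to the table, outside 150 mm (x) by 170 mm (y) and 24 mm tall, walls 5 mm; inside 140 by 160 mm. The point is on the floor's upper face; z is up, x and y run along the sides.
There are look-alikes about, which are no part of the job. Leave any green or yellow look-alike of the part that bears thick_cell_center alone. There is more than one size of the part that bears tray_in; the job needs the larger.

How it is judged (in metres and radians):
On the way:
1. the thick cell has sprung out of its dock, standing on the risen carriage (value of joint thick_carriage above 0.024 m and height (world z) of thick_cell_center between 0.08 and 0.096 m), for 0.2 s.
At the end, for the whole second after the job is handed in: The thick cell stands upright (within 10 degrees) and still on the floor of the tray, its centre within the tray's walls and 30 to 40 mm above the floor; the slim cell is still latched in its dock, within 12 mm of where it began (x of thick_cell_center in the frame of tray_in between -0.07 and 0.07 m and y of thick_cell_center in the frame of tray_in between -0.08 and 0.08 m and z of thick_cell_center in the frame of tray_in between 0.03 and 0.04 m and angle between thick_cell_center's own z axis and vertical below 0.17 rad and linear speed of thick_cell below 0.02 m/s and distance of slim_cell_center from where it was at the start of the episode below 0.012 m); the robot touches nothing.
It fails at once if the slim cell is pushed free or shifted by more than 12 mm (distance of slim_cell_center from where it was at the start of the episode above 0.012 m).
It fails at once if the thick cell is dropped (falls out of the gripper faster than 0.7 m/s, a fall of about 25 mm or more) (linear speed of thick_cell above 0.7 m/s and contact force between the fingers and thick_cell below 0.1 N).
It also fails if it takes over 58 s, if anything falls off the work surface, if the arm or the gripper's body presses on something with over 40 N, if the wrist force passes 120 N, or if a joint passes its speed limit or range.

## Working session

There is one attempt and no reset: what is moved stays moved. The work goes in short steps, Python scripts to look and compute and a tool call to move; the robot and the scene stay as the last step left them, time stands still between calls to the robot, and variables do not carry over. Pictures are saved under pics/ and viewed, at most 10 in all, crops included, and the job is handed in when it is done.

Besides the shell and the picture viewer there is one more tool, called as name([rows], argument=value, ...), one row to a line, values as JSON. arm_command: Moves the arm, as the interface text tells. Shift numbers are shares of 0.06 m and turn numbers shares of 90 degrees, none past 1 either way. Its arguments: {"type":"object","properties":{"commands":{"type":"array"},"claw":{"type":"number"},"force":{"type":"number"}},"required":["commands"]}

```bash
mkdir -p pics
cat > h.py <<'E'
import numpy as np, cv2
from plant import bot, eyes
def cap(n):
    c=eyes.capture(n); z=c["z_map"]; v,u=np.indices(z.shape)
    P=np.stack([(u-c["cx"])/c["fx"]*z,(v-c["cy"])/c["fy"]*z,z],-1)
    c["W"]=(P-np.array(c["t"]))@np.array(c["R"]); c["W"][z==0]=np.nan
    return c
def save(c,n,crop=None,s=1):
    im=c["color"][...,::-1]
    if crop: a,b,d,e=crop; im=im[b:e,a:d]
    cv2.imwrite(n,cv2.resize(im,None,fx=s,fy=s,interpolation=cv2.INTER_CUBIC))
E
python3 - <<'E'
from h import *
import pickle
a=cap("scene");b=cap("side")
im=np.vstack([a["color"],b["color"]])
pickle.dump((a,b),open("c.pkl","wb"))
save(a,"pics/a.png",s=1.5);save(b,"pics/b.png",s=1.5)
s=bot.read_state();print(s["time_s"],s["eef_rot"],s["grip_width"])
E
```

```text
0.1 [[-4.57170653e-06  9.99997998e-01 -2.00081778e-03]
 [ 9.99999977e-01  5.00445184e-06  2.16279268e-04]
 [ 2.16288848e-04 -2.00081674e-03 -9.99997975e-01]] 85.44027703727637
```

View pics/a.png

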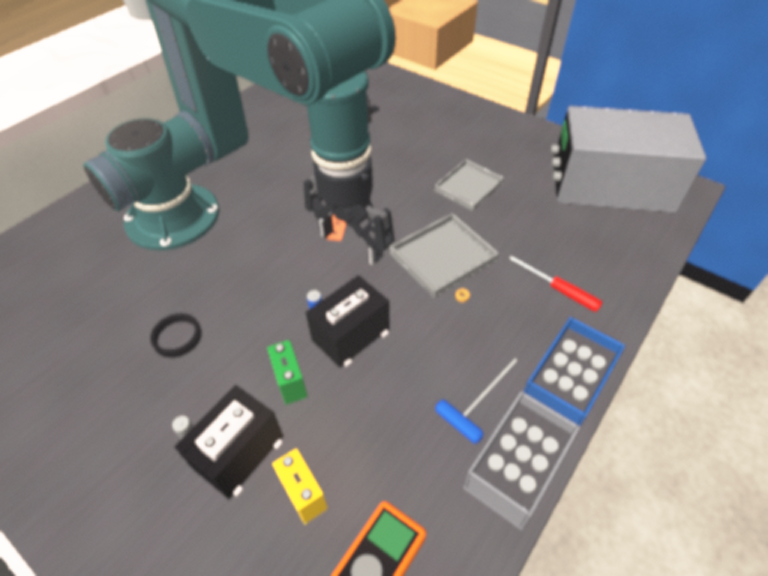

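View pics/b.png

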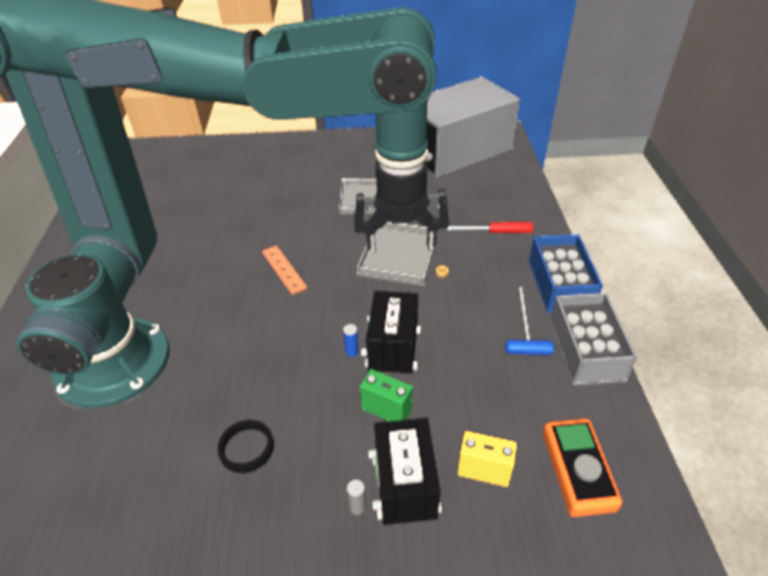

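The scene view (1.5x) shows two black docks. The one at (228,428) holds the wider silver cell, so it fits the thick cell; the one at (348,303) holds the slim cell. The green block (287,370) and yellow block (299,485) are look-alikes. Of the two empty grey trays, (443,253) is larger than (468,183), so it is the target. I'll measure each and confirm with a crop.

```bash
cat > m.py <<'E'
from h import *
import pickle
a,b=pickle.load(open("c.pkl","rb"))
def rect(W,m,nm):
    n,l,st,ce=cv2.connectedComponentsWithStats(m.astype(np.uint8))
    for i in range(1,n):
        if st[i,4]<60: continue
        p=W[l==i]; r=cv2.minAreaRect(p[:,:2].astype(np.float32))
        print(nm,ce[i].round(),st[i,4],"med",np.median(p,0).round(1),"rect",np.round(r[0],1),np.round(r[1],1),round(r[2],1))
for nm,c in(("scene",a),("side",b)):
    W=c["W"];col=c["color"].astype(int);mx=col.max(-1);mn=col.min(-1);z=W[...,2]
    inb=(W[...,0]>200)&(W[...,0]<800)&(abs(W[...,1])<500)
    rect(W,inb&(z>80)&(z<105)&(mn>120)&(mx-mn<40),nm+" cell")
    rect(W,inb&(z>80)&(z<100),nm+" docktop")
    rect(W,inb&(z>-8)&(z<35)&(mn>120)&(mx-mn<30),nm+" tray")
save(a,"pics/c.png",(105,170,345,345),3) if 0 else None
im=np.hstack([cv2.resize(a["color"][170:340,110:270],None,fx=2.4,fy=2.4),cv2.resize(a["color"][100:270,240:400],None,fx=2.4,fy=2.4)])
cv2.imwrite("pics/c.png",im[...,::-1])
E
python3 m.py
```

```text
scene cell [230. 204.] 273 med [534.   -9.7  94.1] rect [531.4  -6.5] [88.9 27.7] 79.4
scene cell [149. 286.] 728 med [ 535.1 -289.6   94. ] rect [ 531.5 -288.1] [45.9 87.6] 4.4
scene docktop [231. 205.] 1314 med [537.3 -10.7  90.7] rect [533.   -5.6] [125.   86.1] 80.6
scene docktop [150. 287.] 2094 med [ 538.2 -291.4   90.8] rect [ 533.1 -287.7] [ 85.7 124. ] 1.8
scene tray [306. 127.] 541 med [484.4 455.9   5.4] rect [478.9 458.8] [ 84.3 128.9] 88.6
scene tray [294. 168.] 2223 med [560.4 263.3   6.6] rect [555.8 274. ] [201.  176.6] 72.5
scene tray [353. 178.] 181 med [725.5 333.4   2.1] rect [725.  338.8] [ 28.2 106.2] 85.0
scene tray [321. 262.] 185 med [794.4  24.    1.7] rect [796.   52.5] [152.7  14.9] 83.7
scene tray [198. 278.] 1246 med [ 5.854e+02 -1.894e+02  5.000e-01] rect [ 532.9 -180.7] [ 96.1 233.9] 89.5
scene tray [117. 281.] 61 med [ 405.7 -316.6    0.6] rect [ 414.8 -313.4] [34.1 40.7] 88.1
scene tray [234. 325.] 1482 med [ 7.155e+02 -2.210e+02  4.000e-01] rect [ 702.4 -228.6] [135.8 113.6] 79.9
scene tray [186. 298.] 69 med [ 579.7 -243.     1.1] rect [ 581. -247.
[... 450 characters left out ...]
7. 331.] 87 med [ 582.5 -336.     1.2] rect [ 582.9 -341.1] [12.4 42. ] 7.0
side cell [261. 210.] 192 med [532.4 -11.7  94.9] rect [531.8  -7.8] [88.7 22. ] 80.1
side cell [270. 304.] 659 med [ 533.  -293.3   94.9] rect [ 534.4 -288.7] [42.1 88.5] 2.4
side docktop [261. 212.] 1089 med [532.7 -15.3  91.1] rect [533.6  -6.6] [127.8  83.9] 80.4
side docktop [270. 306.] 1982 med [ 533.4 -296.6   91.7] rect [ 533.7 -288.9] [ 84.2 124.9] 2.2
side tray [231. 135.] 135 med [449.9 457.3   5.3] rect [451.9 460.9] [78.8 38. ] 86.3
side tray [265. 169.] 1509 med [564.2 252.1   6.5] rect [564.7 276.4] [206.9 159.2] 73.2
side tray [312. 152.] 108 med [734.2 333.1   9.5] rect [733.8 340.1] [34.3 98.2] 84.4
```

View pics/c.png

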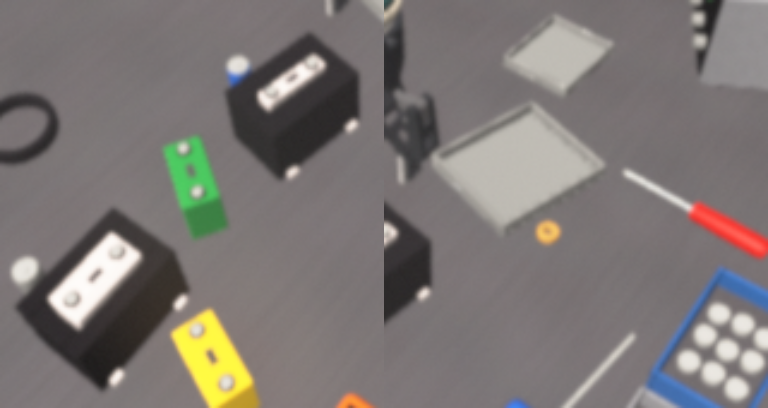

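The crop shows the thick cell (left half, wide silver top at (95,280)), the slim cell (290,82), and the larger tray (right half, (518,165)), so the picks hold. The measured dock tops (about 85 x 124 mm at z 91) and cell tops (z 94) also match the given sizes. The thick cell is at about (533.4, -288.3), yaw +2°. Next I'll move above it with the fingers shut.

arm_command([
  [[-0.6,-0.035,0,0],[-0.6,-0.035,0,0],[-0.6,-0.035,0,0],[-0.6,-0.035,0,0],[-0.6,-0.035,0,0],[-0.6,-0.035,0,0],[-0.6,-0.035,0,0],[-0.6,-0.035,0,0],[0,0,0.5,-0.022],[0,0,0.5,0]],
], claw=0, force=40)

```text
time_s: 1.35
position: [533.0, -288.7, 242.8]
eef_rot: [[-0.033, 0.999, -0.0], [0.999, 0.033, 0.0], [0.0, -0.0, -1.0]]
contact_force: [-0.4, -0.5, -0.2]
grip_width: -0.1
finger_force: 0.0
```

```bash
cat > m2.py <<'E'
from h import *
s=bot.read_state();print(s["time_s"],np.round(s["position"],1),np.round(s["eef_rot"],3).tolist(),s["grip_width"],np.round(s["contact_force"],1))
for nm in("scene","side"):
    c=cap(nm);W=c["W"];col=c["color"].astype(int);mx=col.max(-1);mn=col.min(-1);z=W[...,2]
    r=(abs(W[...,0]-560)<125)&(abs(W[...,1]-265)<125)&(z>3)&(z<35)&(mn>70)&(mx-mn<30)
    m=cv2.morphologyEx(r.astype(np.uint8),cv2.MORPH_OPEN,np.ones((3,3)))
    n,l,st,ce=cv2.connectedComponentsWithStats(m);i=1+st[1:,4].argmax();p=W[l==i]
    q=cv2.minAreaRect(p[:,:2].astype(np.float32));print(nm,ce[i],len(p),np.median(p,0).round(1),np.round(q[0],1),np.round(q[1],1),q[2])
save(cap("scene"),"pics/d.png",s=1.5)
E
python3 m2.py
```

```text
1.35 [ 533.  -288.7  242.8] [[-0.033, 0.999, -0.0], [0.999, 0.033, 0.0], [0.0, -0.0, -1.0]] -0.0506173270769516 [-0.4 -0.5 -0.2]
scene [295.48684211 168.8362069 ] 2204 [564.4 263.6   7. ] [558.8 271.5] [189.4 169.5] 73.45732879638672Traceback (most recent call last):
  File "m2.py", line 7, in <module>
    n,l,st,ce=cv2.connectedComponentsWithStats(m);i=1+st[1:,4].argmax();p=W[l==i]
                                                      ~~~~~~~~~~~~~~~^^
ValueError: attempt to get argmax of an empty sequence
```

Positioned over the thick cell. I'll descend to about 5 mm above it, then press slowly.

arm_command([
  [[0,0,0.4,0],[0,0,0.4,0],[0,0,0.3,0],[0,0,0.1,0],[0,0,0.03,0],[0,0,0.03,0],[0,0,0.03,0],[0,0,0,0]],
])

```text
time_s: 2.45
position: [533.3, -288.1, 166.8]
eef_rot: [[-0.035, 0.999, 0.0], [0.999, 0.035, -0.0], [-0.0, 0.0, -1.0]]
contact_force: [0.3, -0.0, -0.7]
grip_width: -0.0
finger_force: 0.0
```

arm_command([
  [[0,0,0.03,0],[0,0,0.03,0],[0,0,0.02,0],[0,0,0.015,0],[0,0,0,0]],
])

```text
time_s: 3.08
position: [533.6, -288.4, 162.6]
eef_rot: [[-0.035, 0.999, 0.002], [0.999, 0.035, -0.002], [-0.002, 0.002, -1.0]]
contact_force: [-0.1, 1.3, 5.6]
grip_width: -0.0
finger_force: 2.6
```

Contact, at 5.6 N. I'll keep pressing.

arm_command([
  [[0,0,0.015,0],[0,0,0.015,0],[0,0,0.015,0],[0,0,0,0]],
])

```text
time_s: 3.58
position: [533.8, -288.8, 162.1]
eef_rot: [[-0.034, 0.999, 0.003], [0.999, 0.034, -0.003], [-0.003, 0.003, -1.0]]
contact_force: [-5.3, 2.3, 18.6]
grip_width: 0.2
finger_force: 9.3
```

18.6 N fits the latch kick. I'll back off and see whether the carriage follows.

arm_command([
  [[0,0,-0.08,0],[0,0,-0.1,0],[0,0,-0.1,0],[0,0,-0.1,0],[0,0,-0.1,0],[0,0,-0.1,0],[0,0,-0.1,0],[0,0,-0.5,0],[0,0,-0.5,0],[0,0,-0.5,0]],
])

```text
time_s: 4.82
position: [533.0, -287.9, 288.2]
eef_rot: [[-0.035, 0.999, -0.002], [0.999, 0.035, 0.001], [0.002, -0.002, -1.0]]
contact_force: [0.5, 0.6, -0.4]
grip_width: 0.3
finger_force: 0.0
```

```bash
cat > m3.py <<'E'
from h import *
s=bot.read_state();print(s["time_s"],np.round(s["position"],1))
for nm in("scene","side"):
    c=cap(nm);W=c["W"];col=c["color"].astype(int);mx=col.max(-1);mn=col.min(-1);z=W[...,2]
    m=(abs(W[...,0]-533)<60)&(abs(W[...,1]+288)<70)&(z>80)&(z<135)&(mn>110)&(mx-mn<40)
    p=W[m];print(nm,len(p),np.percentile(p[:,2],[10,50,90]).round(1) if len(p) else 0)
    t=p[p[:,2]>np.median(p[:,2])-5]
    if len(t)>20: print(cv2.minAreaRect(t[:,:2].astype(np.float32)))
    save(c,"pics/e_%s.png"%nm,s=1.5)
E
python3 m3.py
```

```text
4.825 [ 533.  -287.9  288.2]
scene 1099 [ 90.3 122.9 125.7]
((533.4892578125, -287.03973388671875), (40.73028564453125, 80.10675811767578), 3.1324379444122314)
side 861 [ 92.3 124.5 126.9]
((533.7695922851562, -286.96826171875), (39.884071350097656, 83.09014892578125), 1.9328680038452148)
```

View pics/e_scene.png

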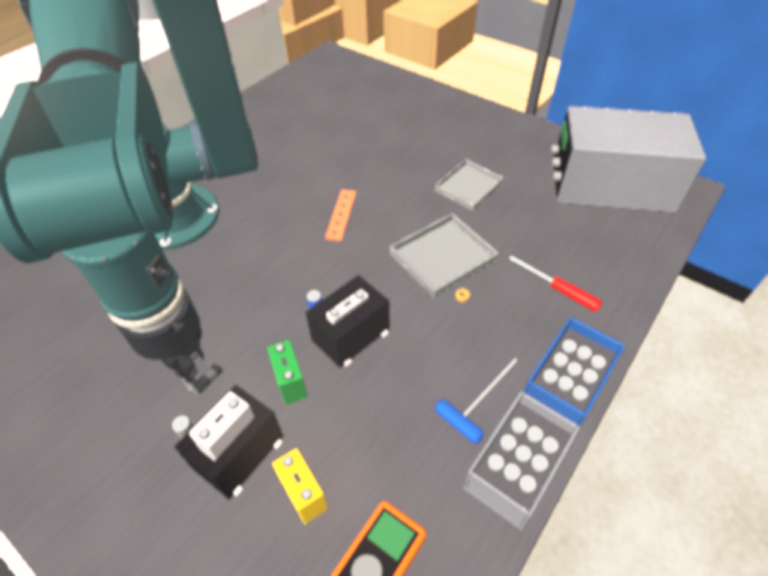

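The scene view shows the thick cell raised out of its dock at (222,425), and both cameras put its top at z 123. The slim cell at (348,303) is still latched. I'll open the fingers, descend to TCP z 168 and grip.

arm_command([
  [[0.015,0,0,0],[0,0,0.1,0],[0,0,0.3,0],[0,0,0.4,0],[0,0,0.4,0],[0,0,0.4,0],[0,0,0.2,0],[0,0,0.15,0],[0,0,0.05,0],[0,0,0,0]],
], claw=80)

```text
time_s: 6.18
position: [533.4, -287.3, 169.5]
eef_rot: [[-0.035, 0.999, 0.001], [0.999, 0.035, -0.001], [-0.001, 0.001, -1.0]]
contact_force: [-0.6, -0.3, 0.4]
grip_width: 68.1
finger_force: 0.0
```

arm_command([
  [[0,0,0,0],[0,0,0,0],[0,0,0,0],[0,0,0,0],[0,0,0,0],[0,0,0,0],[0,0,0,0],[0,0,0,0]],
], claw=0, force=60)

```text
time_s: 7.18
position: [533.4, -287.4, 169.9]
eef_rot: [[-0.034, 0.999, 0.001], [0.999, 0.034, -0.001], [-0.001, 0.001, -1.0]]
contact_force: [-1.2, -0.5, 6.0]
grip_width: 39.2
finger_force: 61.9
```

arm_command([
  [[0,0,-0.1,0],[0,0,-0.15,0],[0,0,-0.2,0],[0,0,-0.25,0],[0,0,-0.25,0],[0,0,-0.25,0],[0,0,-0.25,0],[0,0,-0.25,0],[0,0,-0.1,0],[0,0,0,0]],
])

```text
time_s: 8.43
position: [533.3, -287.2, 277.5]
eef_rot: [[-0.035, 0.999, 0.001], [0.999, 0.035, -0.001], [-0.001, 0.001, -1.0]]
contact_force: [-0.2, -0.2, -3.9]
grip_width: 39.2
finger_force: 60.9
```

```bash
cat > m4.py <<'E'
from h import *
s=bot.read_state();print(s["time_s"],np.round(s["position"],1),s["grip_width"])
for nm in("scene","side"):
    c=cap(nm);W=c["W"];z=W[...,2]
    r=(abs(W[...,0]-560)<130)&(abs(W[...,1]-268)<130)
    for lab,lo,hi in(("all",3.5,30),("rim",17,30)):
        m=(r&(z>lo)&(z<hi)).astype(np.uint8)
        if lab=="all": m=cv2.morphologyEx(m,cv2.MORPH_OPEN,np.ones((3,3)))
        n,l,st,ce=cv2.connectedComponentsWithStats(m)
        if n<2: print(nm,lab,"none");continue
        i=1+st[1:,4].argmax();p=W[l==i] if lab=="all" else W[m>0]
        q=cv2.minAreaRect(p[:,:2].astype(np.float32));print(nm,lab,len(p),np.median(p,0).round(1),np.round(q[0],1),np.round(q[1],1),round(q[2],1))
c=cap("side");save(c,"pics/f.png",s=1.5)
E
python3 m4.py
```

```text
8.425 [ 533.3 -287.2  277.5] 39.16244509397385
scene all 2126 [564.6 262.5   7.1] [566.7 269.7] [189.6 152.3] 72.3
scene rim 454 [568.2 254.3  23.2] [563.9 261.7] [172.4 151.8] 72.3
side all 9 [660.8 186.1  10.8] [661.  186.5] [9.8 5.9] 50.9
side rim none
```

View pics/f.png

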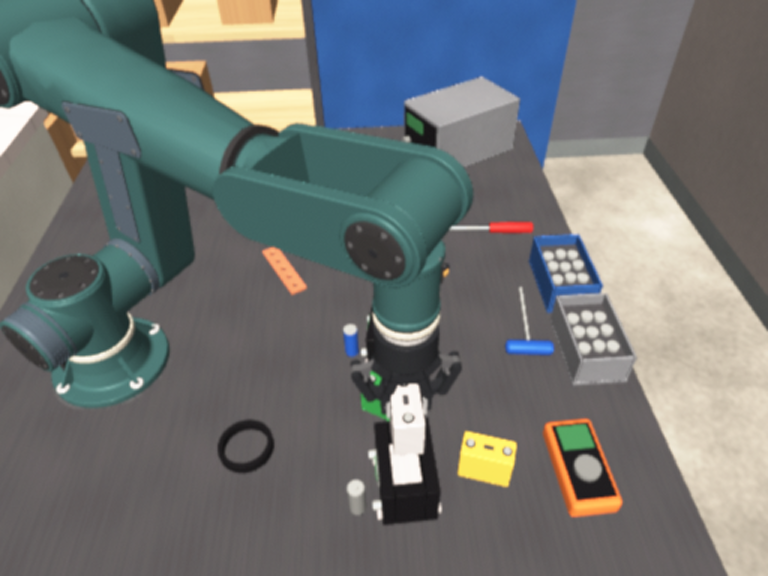

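The side view shows the thick cell held upright at (406,415), clear of its dock (400,480). The tray rim measures 172 x 152 mm at z 23, matching the larger tray (170 x 150). Its centre is (564,262), with yaw about -18°. Now carrying it over the slim dock, with about 65 mm clearance.

arm_command([
  [[0.2,0.0416,0,0],[0.35,0.0416,0,0],[0.5,0.0416,0,0],[0.5,0.0416,0,0],[0.5,0.0416,0,0],[0.5,0.0416,0,0],[0.5,0.0416,0,0],[0.5,0.0416,0,0],[0.5,0.0416,0,0],[0.5,0.0416,0,0]],
])

```text
time_s: 9.82
position: [548.1, -10.8, 277.0]
eef_rot: [[-0.036, 0.999, 0.0], [0.999, 0.036, 0.001], [0.001, 0.0, -1.0]]
contact_force: [1.6, 0.4, -4.4]
grip_width: 39.4
finger_force: 60.9
```

arm_command([
  [[0.5,0.0416,0,0],[0.5,0.0416,0,0],[0.5,0.0416,0,0],[0.5,0.0416,0,0],[0.5,0.0416,0,0],[0.5,0.0416,0,0],[0.5,0.0416,0,0],[0.4,0.0416,0,0],[0.35,0.0416,0,0],[0.25,0.0416,0,0]],
])

```text
time_s: 11.08
position: [563.7, 259.0, 276.9]
eef_rot: [[-0.036, 0.999, -0.0], [0.999, 0.036, 0.0], [0.0, -0.0, -1.0]]
contact_force: [0.5, -0.3, -3.0]
grip_width: 38.8
finger_force: 60.9
```

arm_command([
  [[0.08,0,0,0.05],[0,0,0,0.08],[0,0,0.1,0.08],[0,0,0.25,0],[0,0,0.4,0],[0,0,0.4,0],[0,0,0.4,0],[0,0,0.3,0],[0,0,0.15,0],[0,0,0,0]],
])

```text
time_s: 12.32
position: [563.9, 262.0, 156.2]
eef_rot: [[0.291, 0.957, -0.001], [0.957, -0.291, -0.0], [-0.001, -0.001, -1.0]]
contact_force: [0.2, -0.1, -3.5]
grip_width: 38.9
finger_force: 60.9
```

Run:
```python
from h import *
c=cap("scene");save(c,"pics/g.png",(210,80,402,224),4)
```

```text
(no output)
```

View pics/g.png

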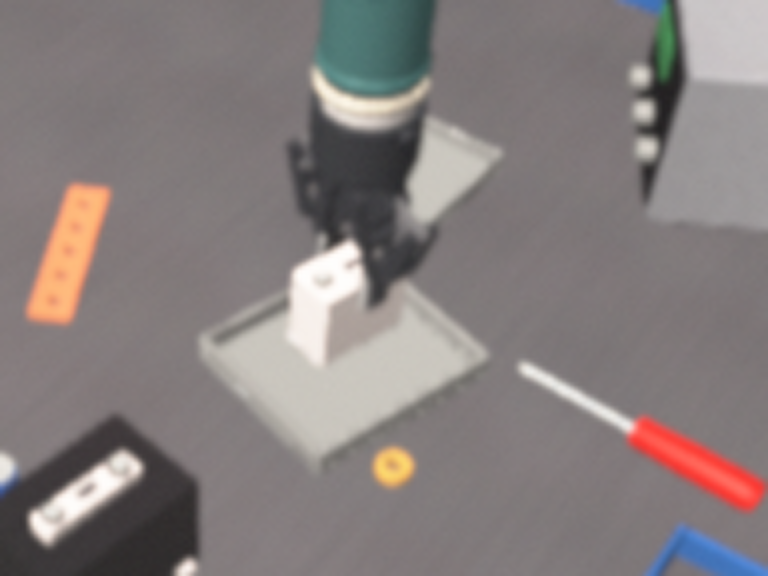

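The crop shows the cell upright above the tray at (345,300), inside the walls and lined up with the sides. I'll lower it gently until it touches the floor.

arm_command([
  [[0,0,0.2,0],[0,0,0.15,0],[0,0,0.1,0],[0,0,0.05,0],[0,0,0.02,0],[0,0,0.02,0],[0,0,0.02,0],[0,0,0,0]],
])

```text
time_s: 13.38
position: [564.2, 262.1, 123.4]
eef_rot: [[0.291, 0.957, 0.0], [0.957, -0.291, 0.0], [0.0, 0.0, -1.0]]
contact_force: [0.3, -0.1, -5.2]
grip_width: 38.8
finger_force: 61.0
```

arm_command([
  [[0,0,0.015,0],[0,0,0.015,0],[0,0,0,0]],
])

```text
time_s: 13.75
position: [564.2, 262.1, 121.7]
eef_rot: [[0.291, 0.957, 0.0], [0.957, -0.291, 0.0], [0.0, 0.0, -1.0]]
contact_force: [-0.8, 0.4, -4.0]
grip_width: 39.1
finger_force: 61.1
```

arm_command([
  [[0,0,0.015,0],[0,0,0.015,0],[0,0,0,0]],
])

```text
time_s: 14.12
position: [564.2, 262.0, 121.6]
eef_rot: [[0.291, 0.957, 0.001], [0.957, -0.291, 0.0], [0.0, 0.001, -1.0]]
contact_force: [-4.7, -2.6, 4.5]
grip_width: 38.9
finger_force: 62.3
```

The cell is on the floor: the force has swung up by about 8 N. I'll release and retreat.

arm_command([
  [[0,0,0,0],[0,0,0,0],[0,0,0,0],[0,0,0,0],[0,0,0,0],[0,0,0,0],[0,0,0,0]],
], claw=85)

```text
time_s: 15.0
position: [564.2, 262.1, 119.7]
eef_rot: [[0.291, 0.957, 0.0], [0.957, -0.291, -0.0], [-0.0, 0.0, -1.0]]
contact_force: [-0.5, 1.0, -0.2]
grip_width: 72.7
finger_force: 0.0
```

arm_command([
  [[0,0,-0.1,0],[0,0,-0.3,0],[0,0,-0.5,0],[0,0,-0.5,0],[0,0,-0.5,0],[0,0,-0.5,0],[0,0,-0.4,0],[0,0,0,0],[0,0,0,0]],
])

```text
time_s: 16.12
position: [563.9, 262.0, 287.3]
eef_rot: [[0.291, 0.957, -0.0], [0.957, -0.291, -0.0], [-0.0, -0.0, -1.0]]
contact_force: [-0.3, -0.2, 0.6]
grip_width: 72.6
finger_force: 0.0
```

Run:
```python
from h import *
c=cap("scene");save(c,"pics/i.png",s=1.5);W=c["W"];z=W[...,2]
p=W[(abs(W[...,0]-564)<60)&(abs(W[...,1]-262)<60)&(z>65)&(z<85)];print(len(p),np.median(p,0),cv2.minAreaRect(p[:,:2].astype(np.float32)))
```

```text
312 [566.96378052 257.23576894  75.79818662] ((563.574462890625, 260.29266357421875), (80.26770782470703, 43.35298538208008), 71.69697570800781)
```

View pics/i.png

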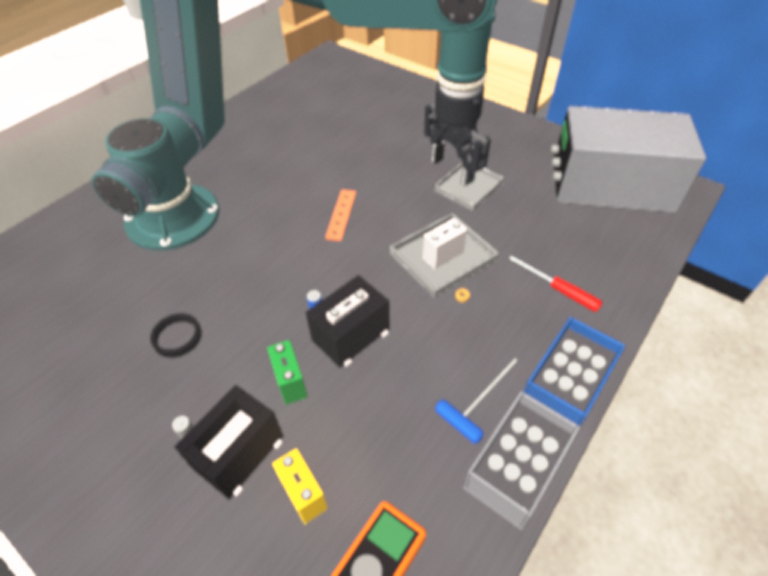

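The thick cell stands upright in the larger tray at (443,243), with its top at z 75.8. The slim cell is still latched at (348,303), and the gripper is clear. Handing in.

```bash
python3 -c "
from plant import bot
print(bot.sign_off())"
```

```text
the job is handed in; nothing more can be done
None
```

I unlatched the thick cell, lifted it out and set it upright in the larger grey tray, with the slim cell still latched, and handed the job in at about 16 s; sign-off returned no verdict.

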